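# Unlock and open the roll-top finds box

## Robot

A 6-joint arm with a two-finger parallel gripper is mounted at the origin on the work surface; the furniture and walls round the work are solid. World frame = base frame: x ahead of the robot, y to its left, z up, the work surface at z = 0. Lengths are in m, angles in rad, forces in N, time in s.
With the tool pointing down it reaches from about 0.275 to 0.75 m from the base axis. Payload 10.2 kg.
Tool frame: the origin (TCP) lies midway between the tips of the shut fingers; the grasp point (between the pads) lies 19 mm behind it (env.hold_point_z is the distance from the TCP to the grasp point, in m); x points along the fingers, z is the direction in which the jaws open and shut, and the axes are right-handed (so a half turn about x gives the same grasp; the last joint's range is limited). The gripper opens to 85 mm and grips with 20 to 120 N. Pads are 22 mm wide; open, the fingers measure 114 mm over their backs; the gripper's body (76 mm by 85 mm) begins 54 mm behind the grasp point. The pads swing forward as they close: fully open they stand 13 mm farther back than shut.
Start: joints at [-1.363, 0.313, 1.498, -0, 1.331, -0.223], TCP at [0.219, -0.477, 0.231] pointing down, gripper open.
Joint ranges: [-2.94, 2.94], [-0.97, 2.17], [0.19, 2.56], [-1.23, 4.37], [0.02, 3.11], [-2.88, 2.88]. Speed limits (rad/s): [2.39, 2.39, 3.01, 3.14, 3.14, 3.14].

## Interface

Orientations are given as a unit quaternion [x, y, z, w].
In Python, from bench import env, kinematics, monitor, eyes, job gives the robot as it stands. The module is installed in compiled form; this text tells all that it offers. Calls block until the motion is done:
- env.reach(position, orientation): joint-space move of the TCP to a pose.
- env.movel(position, velocity=0.15, frame=None, guard=None): straight line of the TCP; frame=None keeps the orientation; velocity is the mean speed in m/s. With guard (N) it stops when the force on the tool has changed by that much, and returns True; else False.
- env.set_joints(angles): joint-space move.
- env.release() and env.close_gripper(effort=None): open the fingers fully, or close them until they stop; effort is the grip in N (None keeps the last).
- env.hold(seconds).
- kinematics.ik(position, orientation): joint angles nearest the present ones, or None.
- monitor.sense(): the state.
- eyes.grab_frame(name): name is "scene" or "top" or "wrist"; returns a dict with "frame" (480x640x3 uint8, red, green, blue), "mtx" (3x3 intrinsics, pixels), "view" (4x4, takes a point from world to camera coordinates). Camera axes: x right, y down, z forward; pixel columns grow to the right and rows downward; lengths in m; the calibration is good to about 2 mm. A picture is of the moment at which its call begins. There is no depth.
A pose or a line that the arm cannot do raises env.MotionError and nothing moves.
- job.hand_in(): hands the job in, once; it reports no verdict.
The state is a dict: "clock": time; "joints": joint angles; "qvel": joint speeds; "joint_efforts": joint torques, N m; "position": TCP position; "ee_rot": TCP orientation; "contact_force": force on the tool from outside, world axes, zero at the start; "ft_torque": the same for the moment, N m; "finger_gap": opening from 0.0 (shut) to 1.0 (fully open).
Only numpy, scipy, OpenCV 4.12 (cv2) and the standard library are available. Lean on these libraries where they do the work, as an engineer would, in place of code of your own. Each camera call takes 0.05 s, during which the arm holds its last target.

## Task

Open the roll-top finds box: slide the yellow safety catch fully aside to its stop, then gently press the orange button it was covering until the shutter springs up a little, and raise the wooden shutter by its bar all the way, so that it stays wide open by itself. Do not force the lock, push hard on the release block, or disturb the other things on the table.

Things in the scene. Friction and masses are not known exactly. Their poses are not given: they have to be found in the camera images.
- finds_box: grey roll-top box fixed to the table, 262 mm deep (x), 262 mm wide (y: from -140 to +122 mm), 176 mm high, with D-shaped upright side cheeks and a curved wooden slatted shutter between them (y -107 to +107 mm) in front and on top. Origin: on the table, under the shutter's axis; its x points from the shutter's front to the rear, y to the box's left, z up. The release block is fixed to its right-hand (-y) side. A few finds lie fixed inside.
- release_block: grey block on the box's right (-y) side, axes parallel to the box's, origin under its centre, at (-85, -225, 0) mm in the box's frame; 90 mm (x) by 170 mm (y), top face at z = 55 mm. Two 8 mm wide, 8 mm high aluminium rails run along y on its face at x = -37 and +37 mm. More than 25 N on it (catch and button included) damages it.
- catch (a joint): travel in m of the yellow safety catch along the block's +y (towards the box): near 0 (up to 4 mm) it covers the button well, 0.056 is fully aside at its stop. It drags with about 2.5 N and stays where it is left.
- catch_rib (a point): centre of the top of the catch's black rib. The catch is a flat yellow plate, 62 mm (x) by 60 mm (y) by 4 mm, lying on the block's face; the rib stands 14 mm above the plate's top, 40 mm along x, 10 mm thick along y, 10 mm from the plate's middle towards the box. Plate free on both sides of the rib, 35 mm on its side away from the box. Axes parallel to the box's.
- button_well (a point): centre of the mouth of the square 52 x 52 mm button well, on the block's top face (fixed). The upright orange button, 30 mm across, is at the well's centre, its top 3 to 17 mm below this point (differs, not measured). It goes 8 mm down to a hard stop; spring 2 N at first, then 1 N more per mm, 10 N at the stop. The lock lets go at 3 to 5 mm and the shutter springs up within 0.5 s. Let go, the button springs back.
- shutter (a joint): opening angle of the shutter in rad about the box's y axis: 0 shut and locked, about 0.18 after it has sprung up when the button released it, 1.4 against its open stop. Let go below about 0.5 it sinks back to 0.18; beyond about 0.7 its own weight carries it on to the open stop; in between it may stand anywhere. Raising it takes at most about 3 N at the bar, easing to nothing near 0.6.
- shutter_axis (a point): centre of the shutter's circular tracks, on the axis about which it turns (the box's y axis, 45 mm above the table). The slats' outer face is 117 mm from it.
- pull_bar (a point): middle of the shutter's round steel pull bar: 12 mm thick, 110 mm long along the box's y, on two posts (8 mm) near its ends. It is 160 mm from the axis, 37 mm clear of the slats; when shut it is 0.30 rad above the level of the axis, on the front (-x) side, and it moves up and over rearwards in a circle as the shutter opens.
- glue_a: white bottle with a blue band, 42x42x75 mm; a bystander, loose on the table; origin under its centre
- glue_b: white bottle with a pale yellow band, 34x34x50 mm; a bystander, loose on the table; origin under its centre
- glue_c: white bottle with a green band, 34x34x48 mm; a bystander, loose on the table; origin under its centre
- case_black_c: small closed case, black below and clear above, 68x110x45 mm; a bystander, loose on the table; origin under its centre
- case_yellow: small closed yellow case, 68x120x40 mm; a bystander, loose on the table; origin under its centre
- tape_roll: brown roll of tape lying flat, 96x96x25 mm; a bystander, loose on the table; origin under its centre
- sherd_03: brown pottery sherd, 100x100x23 mm; a bystander, loose on the table; origin under its centre
- sherd_02: brown pottery sherd, 78x66x16 mm; a bystander, loose on the table; origin under its centre

How it is judged:
On the way, in this order (a step that is already met when the one before it is completed fails the run):
1. the safety catch is slid fully aside while the shutter is still shut (value of joint catch above 0.051 m and value of joint shutter below 0.06 rad), for 0.1 s.
2. the button has released the shutter, which has sprung up (value of joint shutter above 0.12 rad), for 0.1 s.
3. the shutter is raised beyond the point where it stays open (value of joint shutter above 1.1 rad), for 0.2 s.
At the end, for the whole second after the job is handed in: The shutter stands open by itself at more than 1.2 rad, at rest, and the catch is still aside (more than 45 mm) (value of joint shutter above 1.2 rad and velocity of joint shutter between -0.05 and 0.05 rad/s and value of joint catch above 0.045 m); the robot touches nothing.
It fails at once if the shutter is forced open while the catch still covers the button (value of joint shutter above 0.08 rad and value of joint catch below 0.04 m).
It fails at once if the release block, its catch or its button is pushed with more than 25 N (contact force between release_block and anything else above 25 N).
It fails at once if a loose thing on the table is pushed more than 20 mm away (distance of any of glue_a, glue_b, glue_c, case_black_c, case_yellow, tape_roll, sherd_03, sherd_02 from where it was at the start of the episode above 0.02 m).
It also fails if it takes over 54 s, if anything falls off the work surface, if the arm or the gripper's body presses on something with over 40 N, if the wrist force passes 120 N, or if a joint passes its speed limit or range.

## Working session

There is one attempt and no reset: what is moved stays moved. The work goes in short steps, each a Python script; the robot and the scene stay as the last script left them, time stands still between calls to the robot, and variables do not carry over. Pictures are saved under pics/ and viewed, and the job is handed in when it is done.

```bash
mkdir -p pics
python3 - <<'E'
from bench import env, kinematics, monitor, eyes, job
import cv2,numpy as np
s=monitor.sense();print(s)
for n in["scene","top","wrist"]:
    f=eyes.grab_frame(n);cv2.imwrite(f"pics/{n}0.png",f["frame"][:,:,::-1]);np.savez(f"pics/{n}0.npz",**f)
    print(n,f["mtx"].round(1).tolist(),np.linalg.inv(f["view"]).round(3).tolist())
E
```

```text
{'clock': 0.0, 'joints': array([-1.36340365e+00,  3.13436803e-01,  1.49846207e+00, -2.20358441e-05,
        1.33099556e+00, -2.23424212e-01]), 'qvel': array([ 0.00047744, -0.00023363, -0.00081826, -0.00012448, -0.00098904,
       -0.00031475]), 'joint_efforts': array([-1.77071579e-04, -4.12259531e+01, -2.59747392e+01, -1.88810827e-04,
        4.16253039e-03, -2.39682731e-05]), 'position': array([ 0.21916287, -0.47677295,  0.23073242]), 'ee_rot': array([ 0.38189245,  0.59564691, -0.38124698,  0.59499047]), 'contact_force': array([-0.23380378,  0.73381238, -0.05607078]), 'ft_torque': array([0.00838075, 0.01454117, 0.01699741]), 'finger_gap': 1.0043979489961463}
scene [[542.7, 0.0, 323.1], [0.0, 542.7, 242.0], [0.0, 0.0, 1.0]] [[0.486, -0.575, 0.658, -0.781], [-0.874, -0.321, 0.365, -0.691], [0.002, -0.752, -0.659, 1.299], [0.0, 0.0, 0.0, 1.0]]
top [[603.3, 0.0, 329.7], [0.0, 603.3, 241.1], [0.0, 0.0, 1.0]] [[-0.007, -0.999, 0.035, 0.378], [-1.0, 0.006, -0.015, 0.017], [0.015, -0.035, -0.999, 1.768], [0.0, 0.0, 0.0, 1.0]]
wrist [[382.6, 0.0, 319.1], [0.0, 382.6, 239.0], [0.0, 0.0, 1.0]] [[0.418, -0.868, -0.27, 0.29], [-0.909, -0.4, -0.122, -0.446], [-0.002, 0.296, -0.955, 0.373], [0.0, 0.0, 0.0, 1.0]]
```

View pics/scene0.png

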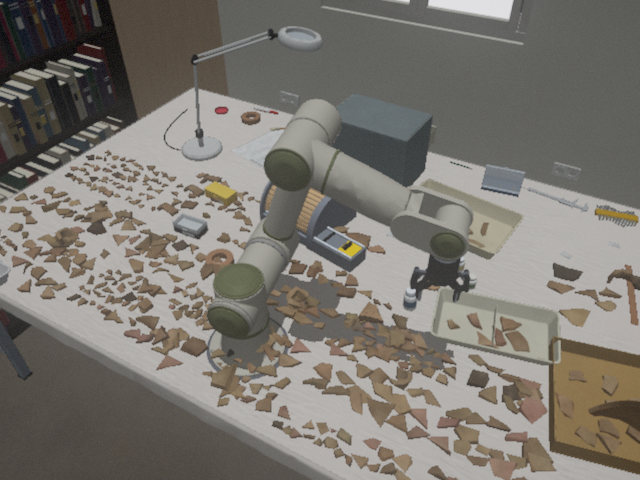

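View pics/top0.png

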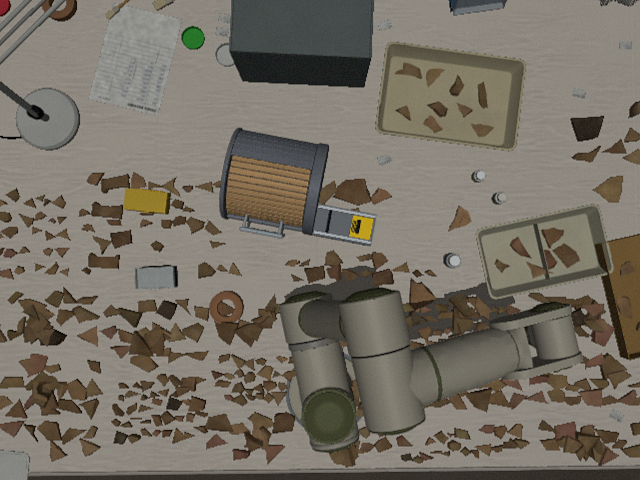

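View pics/wrist0.png

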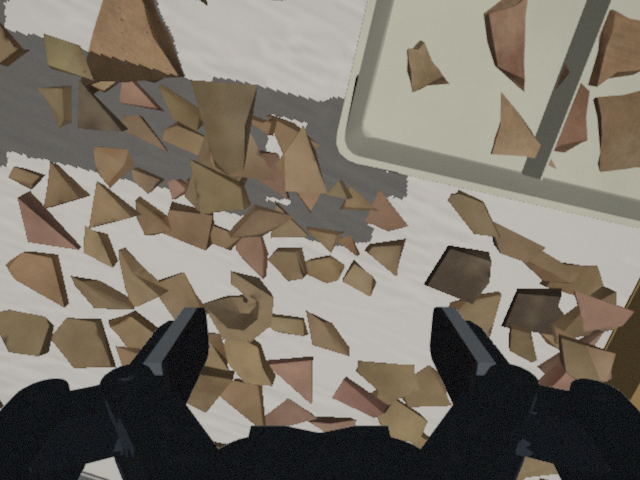

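The scene shows the box at about (300,215) px. In the top view the box is around (275,185), the block around (345,224) and the yellow catch around (361,227). I'll zoom in.

Run:
```python
import cv2
a=cv2.imread("pics/top0.png")[120:255,210:390]
cv2.imwrite("pics/topz.png",cv2.resize(a,None,fx=4.4,fy=4.4,interpolation=cv2.INTER_CUBIC))
a=cv2.imread("pics/scene0.png")[150:290,230:390]
cv2.imwrite("pics/scenez.png",cv2.resize(a,None,fx=4.2,fy=4.2,interpolation=cv2.INTER_CUBIC))
```

```text
(no output)
```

View pics/topz.png

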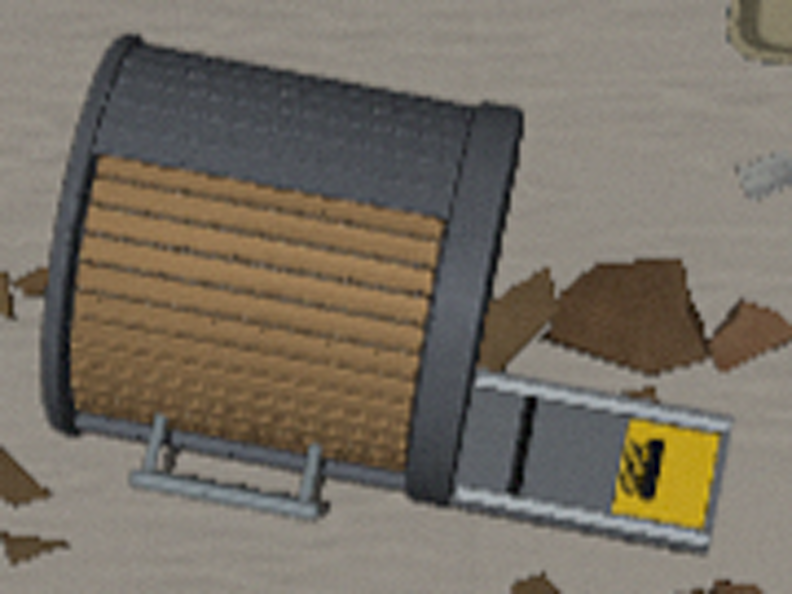

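View pics/scenez.png

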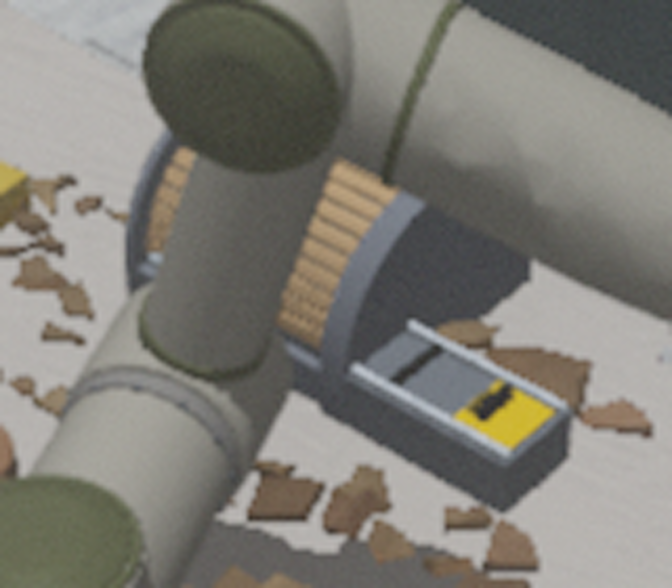

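```bash
cat > h.py <<'E'
import numpy as np, cv2
def ray(f,uv):
    M=np.linalg.inv(f["view"]);d=np.linalg.inv(f["mtx"])@np.array([uv[0],uv[1],1.]);return M[:3,3],M[:3,:3]@d
def onz(f,uv,z):
    o,d=ray(f,uv);return o+d*(z-o[2])/d[2]
def proj(f,p):
    p=np.atleast_2d(p);c=p@f["view"][:3,:3].T+f["view"][:3,3];q=c@f["mtx"].T;return q[:,:2]/q[:,2:]
def yellow(f,roi=None):
    hsv=cv2.cvtColor(f["frame"],cv2.COLOR_RGB2HSV)
    m=cv2.inRange(hsv,(20,150,100),(35,255,255))
    if roi: 
        k=np.zeros_like(m);k[roi[1]:roi[3],roi[0]:roi[2]]=1;m=m*k
    return m
E
python3 - <<'E'
from h import *
f=dict(np.load("pics/top0.npz"))
z=lambda u,v:((u+.5)/4.4+210-.5,(v+.5)/4.4+120-.5)
m=yellow(f,(320,200,390,250))
c,_=cv2.findContours(m,cv2.RETR_EXTERNAL,cv2.CHAIN_APPROX_NONE);c=np.vstack(c)
r=cv2.minAreaRect(c);b=cv2.boxPoints(r);print(r,m.sum()//255)
w=np.array([onz(f,p,.059) for p in b]);print(w.round(4),np.linalg.norm(np.diff(w,axis=0),axis=1))
pts={'rail far end r':(z(732,415),.063),'rail near end r':(z(708,550),.063),'rail far l':(z(478,374),.063),'rail near l':(z(458,492),.063),
'cheek rr':(z(523,110),.045+.131),'bar L':(z(132,481),.045+.16*np.sin(.3)),'bar R':(z(322,512),.045+.16*np.sin(.3))}
for k,(p,h) in pts.items(): print(k,np.round(p,1),onz(f,p,h).round(4))
E
```

```text
((360.85198974609375, 227.06399536132812), (20.84015464782715, 21.824026107788086), 10.30484676361084) 385
[[ 0.4511 -0.0635  0.059 ]
 [ 0.5121 -0.0751  0.059 ]
 [ 0.5012 -0.1333  0.059 ]
 [ 0.4402 -0.1216  0.059 ]] [0.06207976 0.05924529 0.0620986 ]
rail far end r [376.  213.9] [ 0.5129 -0.1414  0.063 ]
rail near end r [370.5 244.6] [ 0.426  -0.1251  0.063 ]
rail far l [318.2 204.6] [0.5403 0.0222 0.063 ]
rail near l [313.7 231.4] [0.4643 0.0355 0.063 ]
cheek rr [328.5 144.6] [ 0.6891 -0.0063  0.176 ]
bar L [239.6 228.9] [0.471  0.2407 0.0923]
bar R [282.8 236. ] [0.4507 0.1211 0.0923]
```

Plate measures 62 x 59 mm (given 62 x 60), and the yaw from plate, bar and rails all agree at about -10°. I'll check the IK for the pushing, pressing and bar poses next, without moving.

```bash
cat >> h.py <<'E'
from scipy.spatial.transform import Rotation as Rn
YAW=np.deg2rad(-10.); ORG=np.array([.611,.154,0.])
def w(p): return ORG+Rn.from_euler('z',YAW).apply(p)
def b(p): return Rn.from_euler('z',-YAW).apply(np.asarray(p)-ORG)
def ori(alpha,mode,s=1):
    # tool x points along box x, tipped down by alpha; mode 'x': jaws in xz plane; 'y': jaws along box y
    x=np.array([np.cos(alpha),0,-np.sin(alpha)])
    z=np.array([np.sin(alpha),0,np.cos(alpha)])*s if mode=='x' else np.array([0,1.,0])*s
    m=np.column_stack([x,np.cross(z,x),z])
    return (Rn.from_euler('z',YAW)*Rn.from_matrix(m)).as_quat()
E
python3 - <<'E'
from h import *
from bench import env,kinematics,monitor
s=monitor.sense();R=Rn.from_quat(s["ee_rot"]).as_matrix();print(R.round(2).tolist())
f=dict(np.load("pics/wrist0.npz"));M=np.linalg.inv(f["view"]);print("cam in tool",(R.T@(M[:3,3]-s["position"])).round(3),(R.T@M[:3,:3]).round(2).tolist())
print("plate in box",b([.476,-.098,.059]))
for mode in 'x':
  for sg in(1,-1):
    print(sg,'down hover',np.round(kinematics.ik(w([-.085,-.215,.30]),ori(np.pi/2,'x',sg)),2),kinematics.ik(w([-.085,-.29,.065]),ori(np.pi/2,'x',sg)).round(2))
    for th in (.48,.6,.8,1.0,1.2,1.4,1.57,1.65):
      a=min(th,np.pi/2)
      for al in sorted({a,max(a,.8)}):
        p=np.array([-.16*np.cos(th),0,.045+.16*np.sin(th)])+.015*np.array([np.cos(al),0,-np.sin(al)])
        q=kinematics.ik(w(p),ori(al,'x',sg)); print(sg,th,round(al,2),None if q is None else q.round(2))
E
```

```text
[[-0.0, 0.91, 0.42], [0.0, 0.42, -0.91], [-1.0, 0.0, -0.0]]
cam in tool [-0.142  0.077  0.001] [[0.0, -0.3, 0.96], [0.0, -0.96, -0.3], [1.0, 0.0, -0.0]]
plate in box [-0.08918971 -0.27161406  0.059     ]
1 down hover [-0.33  0.2   1.47 -0.    1.48 -0.15] [-0.48  0.45  1.79 -0.    0.9  -0.3 ]
1 0.48 0.48 [0.34 0.41 2.27 3.87 0.71 2.8 ]
1 0.48 0.8 None
1 0.6 0.6 [0.3  0.32 2.21 4.09 0.49 2.54]
1 0.6 0.8 None
1 0.8 0.8 [ 0.24  0.24  2.06 -1.21  0.31  1.5 ]
1 1.0 1.0 [ 0.18  0.25  1.88 -0.4   0.5   0.66]
1 1.2 1.2 [ 0.13  0.33  1.67 -0.15  0.8   0.39]
1 1.4 1.4 [ 0.09  0.45  1.43 -0.05  1.1   0.28]
1 1.57 1.57 [ 0.06  0.58  1.21 -0.    1.35  0.24]
1 1.65 1.57 [ 0.06  0.6   1.17 -0.    1.37  0.23]Traceback (most recent call last):
  File "<stdin>", line 8, in <module>
    return _wrapfunc(a, 'round', decimals=decimals, out=out)
    return _wrapit(obj, method, *args, **kwds)
    result = getattr(arr, method)(*args, **kwds)
TypeError: unsupported operand type(s) for *: 'NoneType' and 'float'
```

Run:
```python
from h import *
from bench import env,kinematics,monitor,eyes
D=np.pi/2
print('lowest push',kinematics.ik(w([-.085,-.30,.063]),ori(D,'y',-1)))
q=np.array([.3,.3,1.9,-.5,.5,.6])
for th,al in((.48,1.0),(.48,1.05),(.48,1.15),(.7,1.15),(.9,1.3),(1.7,1.57)):
    p=np.array([-.16*np.cos(th),0,.045+.16*np.sin(th)])
    for back in(-.015,.1):
        r=kinematics.ik(w(p-back*np.array([np.cos(al),0,-np.sin(al)])),ori(al,'x',1));print(th,al,back,None if r is None else r.round(2))
env.close_gripper(20)
env.reach(w([-.085,-.25,.20]),ori(D,'y',-1))
f=eyes.grab_frame("wrist");cv2.imwrite("pics/w1.png",f["frame"][:,:,::-1]);np.savez("pics/w1.npz",**f)
s=monitor.sense();print(s["clock"],s["position"],s["contact_force"],s["finger_gap"])
```

```text
lowest push [-4.99272905e-01  4.50614515e-01  1.79254354e+00 -4.44089210e-16
  8.98434602e-01  1.24605635e+00]
0.48 1.0 -0.015 [ 0.23  0.28  2.06 -0.68  0.35  1.  ]
0.48 1.0 0.1 [ 0.31  0.    2.06 -0.45  0.61  0.8 ]
0.48 1.05 -0.015 [ 0.22  0.28  2.03 -0.52  0.4   0.84]
0.48 1.05 0.1 [ 0.29  0.01  2.02 -0.37  0.67  0.7 ]
0.48 1.15 -0.015 [ 0.2   0.29  1.97 -0.32  0.51  0.63]
0.48 1.15 0.1 [ 0.25  0.05  1.94 -0.24  0.78  0.56]
0.7 1.15 -0.015 [ 0.19  0.27  1.9  -0.26  0.59  0.55]
0.7 1.15 0.1 [ 0.23  0.05  1.86 -0.21  0.86  0.51]
0.9 1.3 -0.015 [ 0.14  0.31  1.73 -0.11  0.84  0.38]
0.9 1.3 0.1 [ 0.17  0.15  1.64 -0.1   1.1   0.37]
1.7 1.57 -0.015 [ 0.05  0.62  1.14 -0.    1.38  0.23]
1.7 1.57 0.1 [ 0.05  0.58  0.92 -0.    1.64  0.23]
2.7167 [ 0.48386757 -0.07813039  0.20002779] [-0.07824318  0.23755655 -0.14674091] 0.000816391644837882
```

View pics/w1.png

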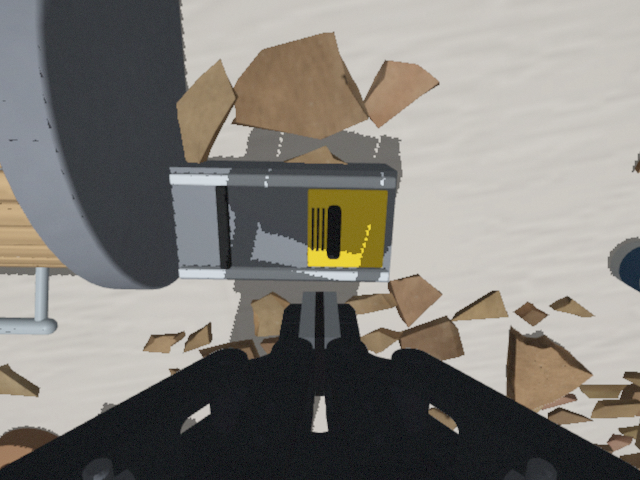

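The wrist view shows the plate from (307,189) to (387,267) px, the rib at (334,232), rails along rows 177 and 273, and the bar's right end at (52,326).

Run:
```python
from h import *
f=dict(np.load("pics/w1.npz"))
for n,p,z in [('p1',(307,189),.059),('p2',(387,189),.059),('p3',(387,267),.059),('p4',(307,267),.059),('rib top',(334,232),.073),('rib t',(334,205),.073),('rib b',(334,259),.073),
 ('railfar R',(395,177),.063),('railnear R',(389,275),.063),('railfar L',(172,175),.063),('railnear L',(180,272),.063),('bar R end',(54,326),.045+.16*np.sin(.3)),('cheek foot near',(150,288),0.03)]:
    q=onz(f,p,z);print(n,q.round(4),b(q).round(4))
```

```text
p1 [ 0.5134 -0.074   0.059 ] [-0.0565 -0.2415  0.059 ]
p2 [ 0.5031 -0.1327  0.059 ] [-0.0565 -0.3011  0.059 ]
p3 [ 0.4412 -0.1251  0.059 ] [-0.1188 -0.3044  0.059 ]
p4 [ 0.4522 -0.0626  0.059 ] [-0.1188 -0.2409  0.059 ]
rib top [ 0.4811 -0.0886  0.073 ] [-0.0858 -0.2614  0.073 ]
rib t [ 0.501  -0.0918  0.073 ] [-0.0656 -0.2612  0.073 ]
rib b [ 0.4603 -0.0851  0.073 ] [-0.1069 -0.2617  0.073 ]
railfar R [ 0.5116 -0.139   0.063 ] [-0.047  -0.3058  0.063 ]
railnear R [ 0.4358 -0.1254  0.063 ] [-0.124  -0.3056  0.063 ]
railfar L [0.5413 0.0206 0.063 ] [-0.0455 -0.1435  0.063 ]
railnear L [0.4669 0.0361 0.063 ] [-0.1214 -0.1411  0.063 ]
bar R end [0.4514 0.1263 0.0923] [-0.1523 -0.055   0.0923]
cheek foot near [0.4457 0.0818 0.03  ] [-0.1503 -0.0998  0.03  ]
```

Run:
```python
from h import *
from bench import env,kinematics,monitor,eyes
o=ori(np.pi/2,'y',-1)
def st(t):
    s=monitor.sense();print(t,round(s["clock"],2),b(s["position"]).round(4),s["contact_force"].round(2))
env.movel(w([-.085,-.297,.10]),.12);st('above')
print(env.movel(w([-.085,-.297,.065]),.04,guard=6));st('down')
print(env.movel(w([-.085,-.212,.065]),.035,guard=8));st('pushed')
f=eyes.grab_frame("wrist");cv2.imwrite("pics/w2.png",f["frame"][:,:,::-1]);np.savez("pics/w2.npz",**f)
```

```text
above 3.78 [-0.0847 -0.2969  0.1006] [-0.16 -0.09  0.16]
False
down 4.81 [-0.0848 -0.2971  0.0652] [ 0.78 -0.82 -0.08]
True
pushed 6.66 [-0.0846 -0.2239  0.0651] [-0.57 -4.44  1.99]
```

View pics/w2.png

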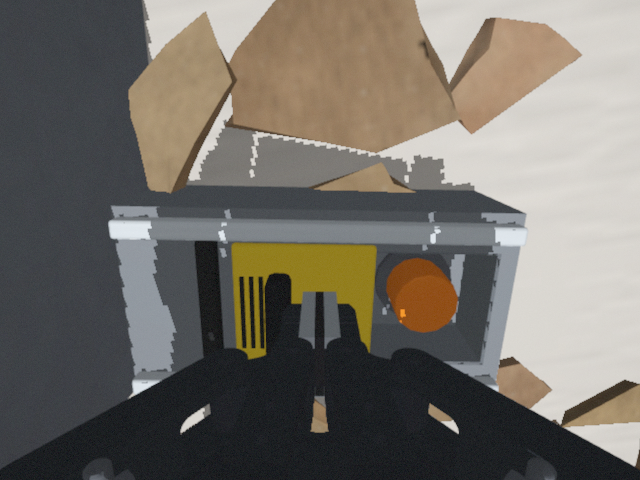

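Run:
```python
from h import *
from bench import monitor
f=dict(np.load("pics/w2.npz"))
for n,p,z in [('pl L',(233,265),.059),('pl R',(376,265),.059),('rib top end',(278,274),.073),('bar L',(196,265),.055),('bar R',(218,265),.055),('well R',(492,300),.055),('btn top',(422,297),.045),('btn top lo',(422,297),.038)]:
    q=onz(f,p,z);print(n,b(q).round(4))
g=dict(np.load("pics/w1.npz"))
print('before L/R',b(onz(g,(307,200),.059)),b(onz(g,(387,200),.059)),b(onz(g,(218,220),.055)),b(onz(g,(230,220),.055)))
hsv=cv2.cvtColor(f["frame"],cv2.COLOR_RGB2HSV)
m=cv2.inRange(hsv,(6,180,80),(16,255,255));n,l,st,c=cv2.connectedComponentsWithStats(m)
i=1+st[1:,4].argmax();print(st[i],c[i])
# light blob for top face: print hue/val profile
print(f["frame"][297,370:470:6].tolist())
s=monitor.sense();print(s["contact_force"])
```

```text
pl L [-0.0647 -0.1882  0.059 ]
pl R [-0.0646 -0.2475  0.059 ]
rib top end [-0.0629 -0.2083  0.073 ]
bar L [-0.0662 -0.1714  0.055 ]
bar R [-0.0662 -0.1808  0.055 ]
well R [-0.0826 -0.2999  0.055 ]
btn top [-0.086 -0.272  0.045]
btn top lo [-0.0894 -0.2741  0.038 ]
before L/R [-0.06480272 -0.2413973   0.059     ] [-0.06481146 -0.3015531   0.059     ] [-0.08133748 -0.17213037  0.055     ] [-0.08133838 -0.18143304  0.055     ]
[ 387  259   70   73 3839] [420.97629591 295.06512113]
[[148, 127, 28], [77, 82, 85], [55, 58, 61], [87, 67, 56], [123, 67, 19], [147, 83, 30], [145, 78, 22], [146, 80, 25], [145, 78, 25], [144, 76, 14], [143, 76, 21], [143, 77, 16], [144, 77, 18], [145, 79, 30], [143, 75, 22], [61, 62, 69], [63, 69, 70]]
[-0.68649538 -5.14784729  2.69684721]
```

Run:
```python
from h import *
from bench import env,kinematics,monitor,eyes
def st(t):
    s=monitor.sense();print(t,round(s["clock"],2),b(s["position"]).round(4),s["contact_force"].round(2))
print(env.movel(w([-.085,-.218,.065]),.02,guard=6));st('push2')
env.movel(w([-.085,-.24,.067]),.06)
f=eyes.grab_frame("wrist");cv2.imwrite("pics/w3.png",f["frame"][:,:,::-1]);np.savez("pics/w3.npz",**f)
env.movel(w([-.085,-.255,.078]),.08)
env.movel(w([-.085,-.274,.066]),.06);st('above btn')
```

```text
True
push2 6.92 [-0.0846 -0.2239  0.0651] [-1.56 -5.63  2.11]
above btn 8.3 [-0.0851 -0.2742  0.0658] [ 0.19 -0.5   0.04]
```

View pics/w3.png

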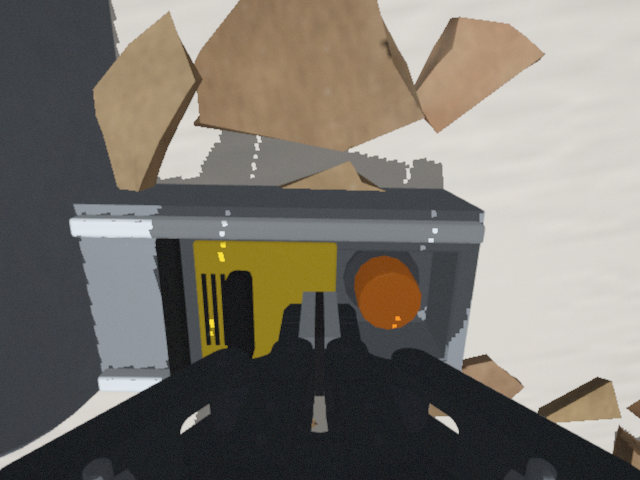

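The second push gave no further movement, so the catch is at its stop and the button is uncovered at (388,295) px. Next is the guarded press.

Run:
```python
from h import *
from bench import env,kinematics,monitor,eyes
def st(t):
    s=monitor.sense();print(t,round(s["clock"],2),b(s["position"]).round(4),s["contact_force"].round(2))
print(env.movel(w([-.085,-.274,.029]),.015,guard=7));st('pressed')
env.hold(.4);st('held')
f=eyes.grab_frame("top");cv2.imwrite("pics/t4.png",cv2.resize(f["frame"][120:255,210:390,::-1],None,fx=4.4,fy=4.4));np.savez("pics/t4.npz",**f)
```

```text
True
pressed 9.8 [-0.0849 -0.274   0.043 ] [-1.57  0.48  8.03]
held 10.2 [-0.0849 -0.274   0.0433] [-1.41 -0.35  7.08]
```

View pics/t4.png

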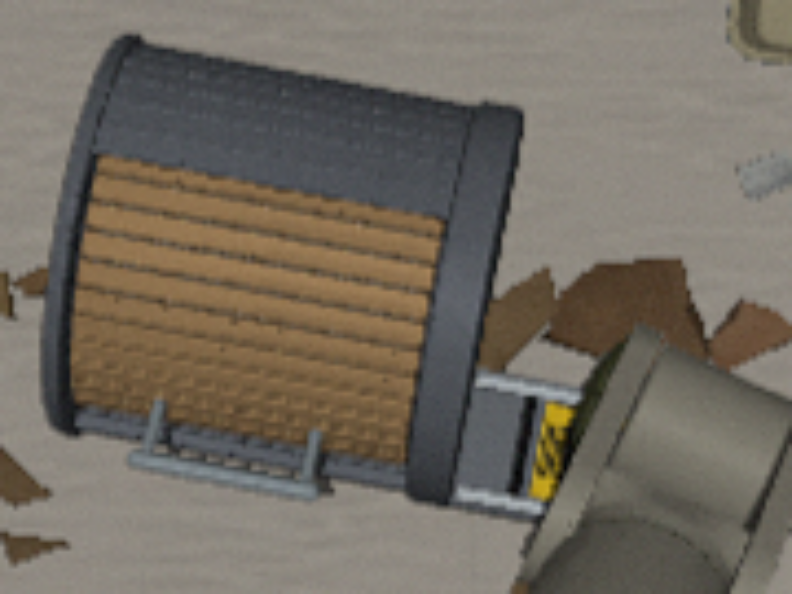

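The bar moved from rows 481/512 to 458/490 in the zoomed top view, so the shutter has sprung up. Next I retreat, measure the bar angle and move to the pre-grasp pose.

```bash
cat >> h.py <<'E'
def barangle(f,uv):
    o,d=ray(f,uv);o=b(o);d=Rn.from_euler('z',-YAW).apply(d)
    best=[]
    for th in np.linspace(.2,1.9,1701):
        p=np.array([-.16*np.cos(th),0,.045+.16*np.sin(th)])
        t=(p[2]-o[2])/d[2];q=o+t*d;best.append((abs(q[0]-p[0]),th,q[1]))
    return min(best)
E
python3 - <<'E'
from h import *
from bench import env,kinematics,monitor,eyes
def st(t):
    s=monitor.sense();print(t,round(s["clock"],2),b(s["position"]).round(4),s["contact_force"].round(2))
z=lambda u,v:(u/4.4+210-.4,v/4.4+120-.4)
print('before',barangle(dict(np.load("pics/top0.npz")),z(227,496)))
f=dict(np.load("pics/t4.npz"));print('after',barangle(f,z(226,474)))
env.movel(w([-.085,-.274,.09]),.08)
env.movel(w([-.17,-.25,.26]),.2)
al=1.05;th=.48;d=np.array([np.cos(al),0,-np.sin(al)])
p=np.array([-.16*np.cos(th),0,.045+.16*np.sin(th)])
env.release()
env.reach(w(p-.11*d),ori(al,'x',1));st('pre')
f=eyes.grab_frame("wrist");cv2.imwrite("pics/w5.png",f["frame"][:,:,::-1]);np.savez("pics/w5.npz",**f)
f=eyes.grab_frame("top");cv2.imwrite("pics/t5.png",f["frame"][:,:,::-1])
E
```

```text
before (np.float64(7.2144341936586365e-06), np.float64(0.312), np.float64(0.00034113248959422027))
after (np.float64(3.272544517074483e-05), np.float64(0.507), np.float64(0.0002758724533915291))
pre 13.89 [-0.196  -0.0005  0.2146] [-0.9   0.01 -0.88]
```

View pics/w5.png

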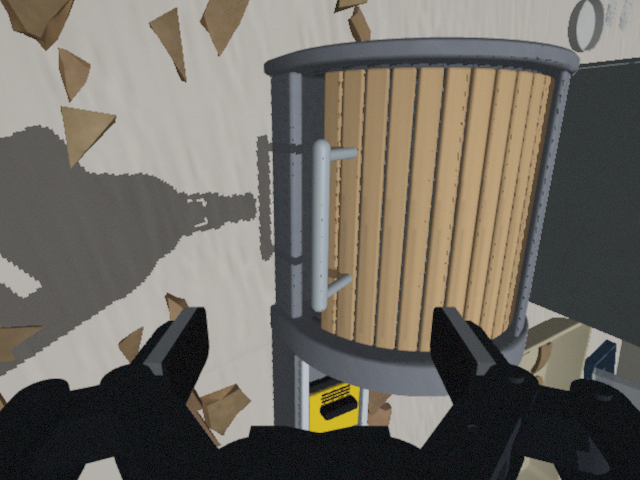

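View pics/t5.png

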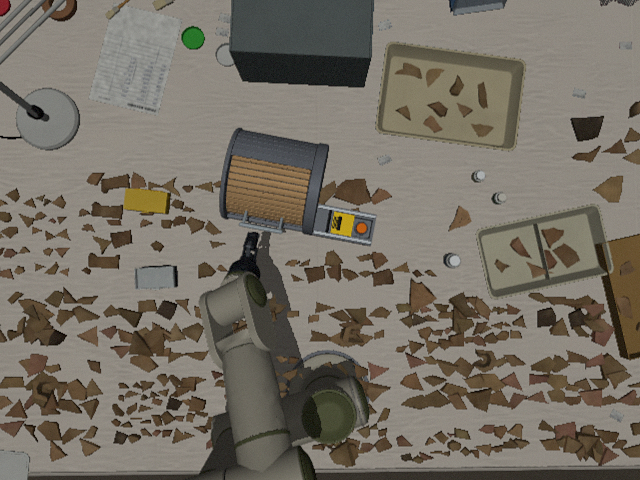

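The wrist view shows the bar at column 320, centred between the fingers, with its ends at rows 140 and 310. The measured angle is about 0.49 rad (expected 0.48) and its y is 0. Next I advance and grasp the bar.

Run:
```python
from h import *
from bench import env,kinematics,monitor,eyes
def st(t):
    s=monitor.sense();print(t,round(s["clock"],2),b(s["position"]).round(4),s["contact_force"].round(2),round(float(s["finger_gap"]),3))
    return np.linalg.norm(s["contact_force"])
def pose(th,al,adv):
    d=np.array([np.cos(al),0,-np.sin(al)])
    return w(np.array([-.16*np.cos(th),0,.045+.16*np.sin(th)])+adv*d),ori(al,'x',1)
p,o=pose(.49,1.05,.016)
print(env.movel(p,.08,frame=o,guard=8));st('at bar')
env.close_gripper(20);st('closed')
f=eyes.grab_frame("wrist");cv2.imwrite("pics/w6.png",f["frame"][:,:,::-1])
```

```text
False
at bar 15.71 [-1.332e-01  1.000e-04  1.068e-01] [ 0.56  0.36 -1.04] 0.999
closed 16.37 [-0.1334 -0.      0.1064] [-2.57 -0.71  2.57] 0.125
```

View pics/w6.png

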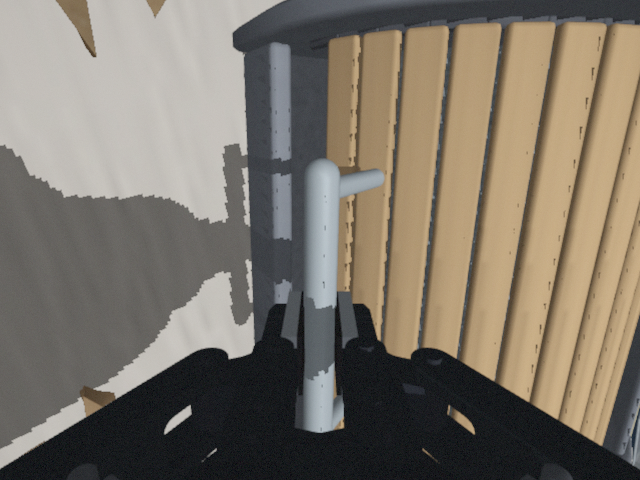

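The bar (column 320, rows 160 to 430) is held between the pads. The finger gap of 0.125, about 11 mm, matches the 12 mm bar. Next is raising it along the arc.

Run:
```python
from h import *
from bench import env,kinematics,monitor,eyes
def st(t):
    s=monitor.sense();print(t,round(s["clock"],2),b(s["position"]).round(4),s["contact_force"].round(2),round(float(s["finger_gap"]),3))
    return np.linalg.norm(s["contact_force"])
def pose(th,al,adv):
    d=np.array([np.cos(al),0,-np.sin(al)])
    return w(np.array([-.16*np.cos(th),0,.045+.16*np.sin(th)])+adv*d),ori(al,'x',1)
for th in np.linspace(.49,1.64,9)[1:]:
    al=1.05+(np.pi/2-1.05)*(th-.49)/1.15
    p,o=pose(th,al,.016)
    if env.movel(p,.08,frame=o,guard=25): print('guard');st(th);break
    if st(round(th,2))>35: break
f=eyes.grab_frame("top");cv2.imwrite("pics/t7.png",f["frame"][:,:,::-1])
```

```text
0.63 16.84 [-1.221e-01 -1.000e-04  1.254e-01] [-3.54  1.34  1.6 ] 0.132
0.78 17.27 [-1.079e-01 -1.000e-04  1.426e-01] [-4.98 -0.12  3.55] 0.13
0.92 17.69 [-0.0917 -0.0002  0.1573] [-5.49 -1.18  5.96] 0.128
1.06 18.12 [-0.0735 -0.0004  0.1694] [-4.72 -4.8   6.04] 0.133
1.21 18.54 [-0.0534 -0.0006  0.1789] [-3.93 -6.3   7.35] 0.131
1.35 18.97 [-0.0323 -0.0008  0.1852] [-1.75 -5.8   6.32] 0.132
1.5 19.39 [-0.0103 -0.001   0.1883] [-1.48 -7.57  5.48] 0.13
1.64 19.82 [ 0.0117 -0.0011  0.188 ] [ 0.15 -6.67  3.75] 0.128
```

View pics/t7.png

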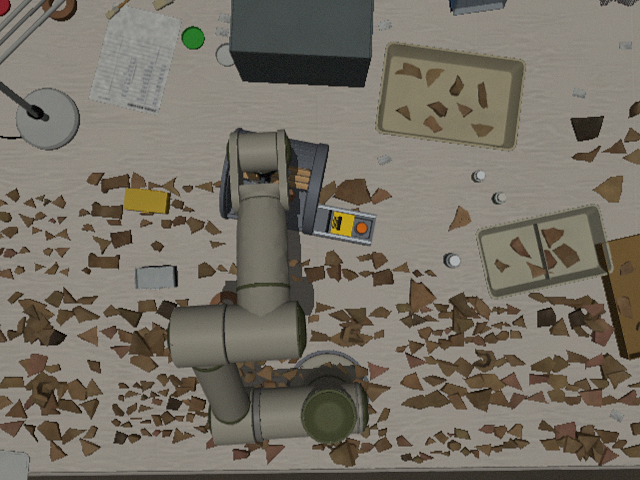

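The box is open at the front and the forces stayed low. I'll release, back straight up and check.

Run:
```python
from h import *
from bench import env,kinematics,monitor,eyes
env.release();env.hold(.5)
s=monitor.sense();print(s["contact_force"])
p=s["position"].copy();p[2]+=.14
env.movel(p,.12)
f=eyes.grab_frame("wrist");cv2.imwrite("pics/w8.png",f["frame"][:,:,::-1])
p=w([-.22,-.0,.33]);env.movel(p,.2)
env.hold(.5)
s=monitor.sense();print(s["clock"],b(s["position"]),s["contact_force"])
f=eyes.grab_frame("top");np.savez("pics/t8.npz",**f);cv2.imwrite("pics/t8.png",cv2.resize(f["frame"][120:255,210:390,::-1],None,fx=4.4,fy=4.4));cv2.imwrite("pics/t8f.png",f["frame"][:,:,::-1])
g=np.load("pics/top0.npz")["frame"]
d=cv2.absdiff(cv2.blur(g,(3,3)),cv2.blur(f["frame"],(3,3))).max(2);cv2.imwrite("pics/d8.png",(d>40).astype(np.uint8)*255)
```

```text
[-0.90929927 -0.56174977  0.09890804]
24.25 [-2.19937464e-01  6.81666025e-06  3.29990501e-01] [0.00855125 1.36526158 0.37487846]
```

View pics/w8.png

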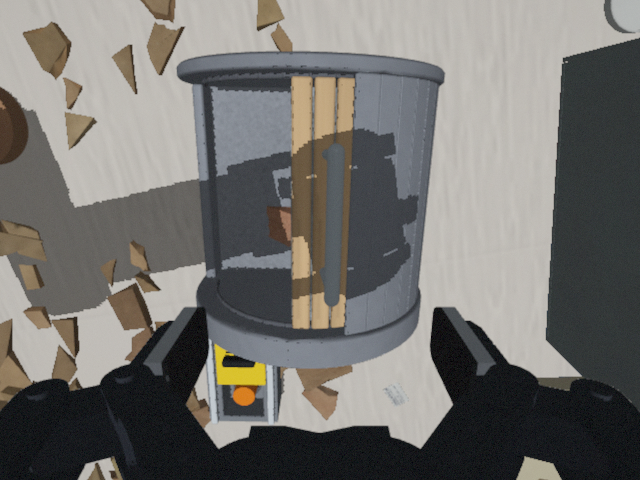

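View pics/t8.png

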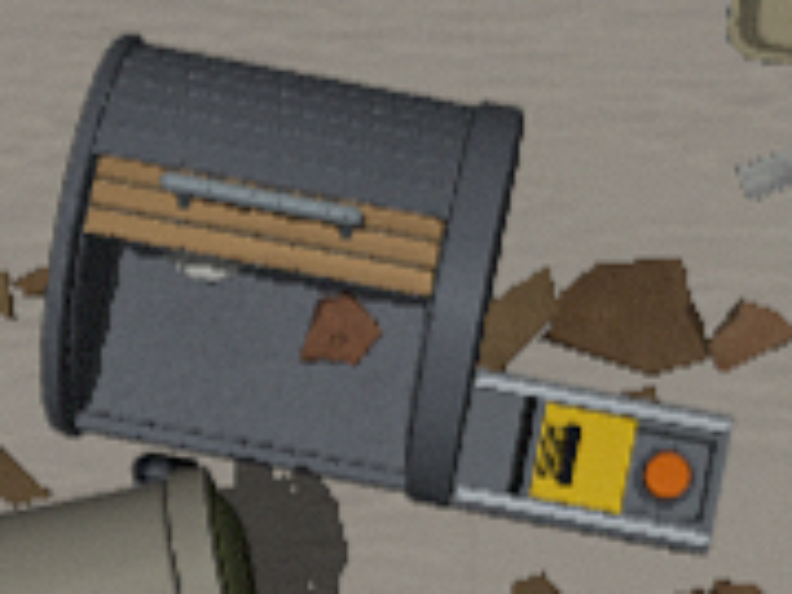

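View pics/d8.png

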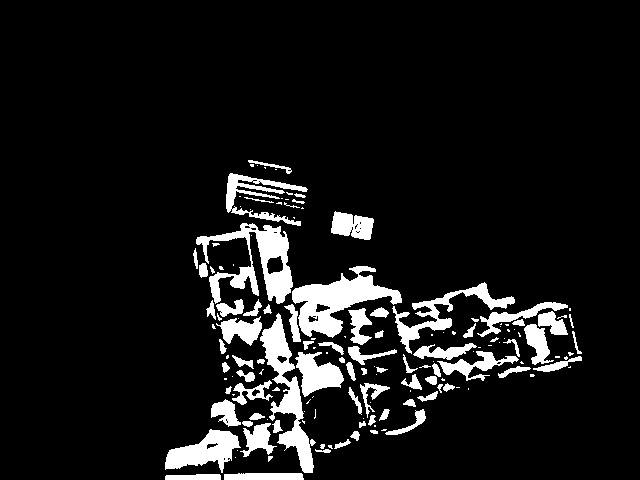

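Run:
```python
from h import *
from bench import env,monitor,eyes,job
f=eyes.grab_frame("top")
print('opening',barangle(f,(262/4.4+209.6,199/4.4+119.6))[1]-.3)
old=np.load("pics/t8.npz")["frame"]
print('bar region change',cv2.absdiff(old,f["frame"])[150:180,240:300].max())
m=yellow(f,(320,200,390,250));c,_=cv2.findContours(m,cv2.RETR_EXTERNAL,cv2.CHAIN_APPROX_NONE)
print('plate centre',b(onz(f,cv2.minAreaRect(np.vstack(c))[0],.059)), monitor.sense()["contact_force"])
job.hand_in()
```

```text
opening 1.402
bar region change 14
plate centre [-0.08828915 -0.21746758  0.059     ] [0.15946353 0.07291486 0.22187368]
the job is handed in; nothing more can be done
```

The finds box is open and the job is handed in. The last top view shows the shutter at about 1.40 rad, its open stop, standing by itself with the robot clear.

- **Catch:** I pushed it by its rib with the closed fingers. The camera showed about 54 mm of travel, and a second push did not move it further. At the end the plate was still 54 mm from where it started, and its position relative to the well suggests it is at about 0.056 m.
- **Button:** I pressed it slowly with a 7 N guard and held about 8 N, and the shutter sprang up about 0.19 rad.
- **Shutter:** I gripped the bar at 20 N and carried it round its arc. The tool force stayed under about 10 N. I then let go, backed away and saw no movement between two top pictures.
- **Other things on the table:** Comparing first and last top views showed changes only at the shutter, the catch and where the arm or its shadow had been. The tape roll lay too close to the arm in those views for me to check it separately, though no contact was felt.

The clock was at about 24 s of the 54 s allowed just before I handed in. The one reading that disagreed was the rail length: I measured 163 mm against the block's 170 mm, so the rail ends looked up to about 4 mm off. I used the plate, well and bar readings instead, and those agreed to about 2 mm.

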